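# Load the embossing die under the spring guard

### The job

Load the brass embossing die into the grey embosser: press the black thumb tab down with one fingertip to hold the spring-closed orange flap open, and meanwhile push the die along its lane with the other fingertip until it is fully home against the grey housing under the flap. Only push the die, never lift or tip it; then back off so that the flap springs shut over it, move clear, and leave the other things on the table alone.

Things in the scene. Friction and masses are not known exactly. Their poses are not given: they have to be found in the camera images.
- press: Grey embosser with its loading lane, fixed to the table (place and heading vary; all x, y, z in these notes are in its frame, in mm). Origin: table surface, mid-lane at the mouth, under the outer face of the shut flap's lip. x: along the lane, the way the die is pushed, within 25 deg of straight away from the robot; y: left; z: up.
- mouth (a point): Point on the bed at the mouth, x 0, y 0, z 5. The lane is an aluminium bed, top at z 5, from x -135 to +68, between two dark rails whose inner faces are at y -19 and +19; rails 5 thick, tops at z 15, from x -140. A small hinge post (z up to 34) stands on the left rail at x -133.
- stop (a point): Point on the stop, the upright face of the grey housing that ends the lane: x 68, y 0, z 17. The housing behind it is 110 long, 150 wide, 58 high.
- die_center (a point): Centre of the brass die, half-way up: a loose block 60 long (along the lane), 34 wide, 24 high, 0.2 to 0.4 kg. It starts on the bed between the rails, its front end 8 to 42 short of the mouth. Home against the stop, its centre is at x 38 and its rear end at x 8, 5 past the lip.
- flap (a joint): Angle of the orange flap in rad: 0 shut (level over the lane), 1.92 wide open. Shut, the 3 mm cover spans x 0 to 67, y -16 to 24, underside z 30.5. It swings up and over to the left, edge at most z 75; at 1.6 or more a vertical finger fits mid-lane at the mouth. Spring 0.02 N m shut, 0.07 wide open (about 5 N on the tab). Let go, it snaps shut unless a finger or the die is in the way.
- hinge (a point): Point on the flap's hinge rod (6 thick, along the lane) above the mouth: x 0, y 24, z 32. Flap and black tab are one piece turning about this rod.
- lip (a point): Right-hand lower front corner of the flap's front lip. Shut: x 0, y -16, z 22. The lip, x 0 to 3 and y -16 to 14, hangs from the cover down to z 22 and blocks the die (top at z 29). It moves with the flap.
- tab_edge (a point): Middle of the outer long edge of the black thumb tab; shut: x -53, y 43.5, z 60. The tab is a plate 34 wide and 3 thick along x -128 to +22, sloping up and out (to +y) from the rod at 55 deg when shut. Press it down from above to open the flap; it turns with the flap, to 55 deg below level at 1.92 rad. A finger may slide along it.
- spare_die: Bystander: aluminium die, 60 x 34 x 24 mm, right of the lane. Origin under its centre.
- thread_spool: Bystander: red spool, 44 mm diameter, 58 mm high, left of the lane. Origin under its centre.
- rivet_jar: Bystander: amber jar with a steel cap, 60 mm diameter, 80 mm high. Origin under its centre.
- dye_bottle: Bystander: green bottle, 50 mm diameter, 140 mm high. Origin under its centre.
- tool_cup: Bystander: white cup, 76 mm diameter, 90 mm high. Origin under its centre.
- hammer: Bystander: hammer lying on the right, about 0.3 m long. Its x axis runs along the handle towards the head.
- tape_roll: Bystander: yellow tape roll lying flat, 80 mm diameter, 22 mm high. Origin under its centre.
Mind the look-alikes: they are no part of the job. What is meant by the part that bears die_center is not purple, red or turquoise, and is the larger of those in its own colour.

How it is judged:
On the way, in this order (a step that is already met when the one before it is completed fails the run):
1. a finger holds the flap open while the die is still outside the mouth (value of joint flap above 0.7 rad and contact force between the fingers and flap above 0.2 N and x of die_center in the frame of press below -0.02 m), for 0.1 s.
2. the die is pushed under the flap by a finger while a finger holds the flap open (value of joint flap above 0.5 rad and contact force between the fingers and flap above 0.2 N and contact force between the fingers and die above 0.1 N and x of die_center in the frame of press above 0 m), for 0.1 s.
At the end, for the whole second after the job is handed in: The die lies flat on the bed with its front end within 4 mm of the stop, at rest, and the flap is shut (under 0.06 rad) (x of die_center in the frame of press above 0.034 m and z of die_center in the frame of press below 0.021 m and value of joint flap below 0.06 rad and linear speed of die below 0.01 m/s); the robot touches nothing.
It fails at once if the die is lifted (more than 10 mm) or tipped (more than 0.25 rad) (z of die_center in the frame of press above 0.027 m or angle between die_center's own z axis and vertical above 0.25 rad).
It fails at once if a bystander is moved by more than 20 mm (distance of any of spare_die, thread_spool, rivet_jar, dye_bottle, tool_cup, hammer, tape_roll from where it was at the start of the episode above 0.02 m).
It also fails if it takes over 42 s, if anything falls off the work surface, if the arm or the gripper's body presses on something with over 40 N, if the wrist force passes 120 N, or if a joint passes its speed limit or range.

### The arm

A 7-joint arm with a two-finger parallel gripper is mounted at the origin on the work surface. World frame = base frame: x ahead of the robot, y to its left, z up, the work surface at z = 0. Lengths are in m, angles in rad, forces in N, time in s.
With the tool pointing down it reaches from about 0.425 to 0.925 m from the base axis. Payload 6.8 kg.
Tool frame: the origin (TCP) lies at the very end of the fingers, on their centre line; the grasp point (between the pads) lies 19 mm behind it; z points along the fingers, y is the line along which they close (so a half turn about z gives the same grasp; the last joint's range is limited). The gripper opens to 85 mm and grips with 20 to 120 N. Pads are 22 mm wide; open, the fingers measure 114 mm over their backs; the gripper's body (76 mm by 85 mm) begins 54 mm behind the grasp point. The pads swing forward as they close: fully open they stand 13 mm farther back than shut.
Start: joints at [1.116, 0.477, 0.022, 1.555, -0.011, 1.109, -0.083], TCP at [0.229, -0.635, 0.231] pointing down, gripper open.
Joint ranges: [-2.96, 2.96], [-0.34, 2.1], [-1.41, 1.46], [0.24, 2.44], [-1.37, 4.51], [0.17, 1.92], [-2.96, 2.96]. Speed limits (rad/s): [2.39, 2.39, 3.14, 3.14, 3.14, 3.14, 3.14].

### API

Orientations are given as a unit quaternion [w, x, y, z].
In Python, from station import get_obs, read_camera, hand_in gives the robot as it stands.
- The arm moves only by the tool arm_command, never from a script. Its argument "commands" is one flat list of numbers, 7 for each row, row after row: the shift along the tool's x, y, z in m, then the turn, a rotation vector about the tool's x, y, z in degrees, then the opening, from 0 (shut) to 1 (fully open). In form: [tx, ty, tz, rx, ry, rz, fingers, tx, ty, tz, rx, ry, rz, fingers, ...]. A call has 1 to 8 rows; each row is the pose to reach, as a shift and turn from the pose commanded when the call began, along the tool's axes at that moment; what a row does not reach only later rows make up. A row lasts 1/10 s, in which the tool goes at most 50 mm and 8.59 degrees, less where a joint would pass 70% of its speed; a pose out of reach is approached as far as the arm can. A call with a gripper value outside its range is refused whole. The fingers move at their own pace and stop on an object; "force" is the grip in N (left out, the last holds). Time passes only in rows, so rows that repeat a pose let the fingers close. It gives the time, the measured TCP pose, the force, the opening and the grip force at its end, in the units of the state.
- get_obs(): the state, without advancing time (a new reading comes with each control period).
- read_camera(name): name is "side" or "top"; returns a dict with "img" (384x512x3 uint8, red, green, blue), "camera_matrix" (3x3 intrinsics, pixels), "pose" (4x4, takes a point from camera to world coordinates). Camera axes: x right, y down, z forward; pixel columns grow to the right and rows downward; lengths in m; the calibration is good to about 2 mm. A picture is of the moment at which its call begins. There is no depth.
- hand_in(): hands the job in; it is judged then, once.
The state is a dict: "t": time; "q": joint angles; "joint_vel": joint speeds; "joint_torque": joint torques, N m; "eef_pos": TCP position; "tool_rot": TCP orientation; "contact_force": force on the tool from outside, world axes, zero at the start; "torque": the same for the moment, N m; "gripper_width": opening from 0.0 (shut) to 1.0 (fully open); "grasp_force": force on a finger pad.
Only numpy, scipy, OpenCV 4.12 (cv2) and the standard library are available. Lean on these libraries where they do the work, as an engineer would, in place of code of your own. Each camera call takes 0.05 s, during which the arm holds its last target. There are 200 camera calls.

## Working session

There is one attempt and no reset: what is moved stays moved. The work goes in short steps, Python scripts to look and compute and a tool call to move; the robot and the scene stay as the last step left them, time stands still between calls to the robot, and variables do not carry over. Pictures are saved under pics/ and viewed, at most 10 in all, crops included, and the job is handed in when it is done.

Besides the shell and the picture viewer there is one more tool, called as name(argument=value, ...), one argument or row to a line, values as JSON. arm_command: Moves the arm, as the interface text tells. Its arguments: {"type":"object","properties":{"commands":{"type":"array","items":{"type":"number"}},"force":{"type":"number"}},"required":["commands"]}

```bash
mkdir -p pics; python3 - <<'E'
from station import *
import cv2
o=get_obs();print(o['t'],o['eef_pos'],o['tool_rot'],o['gripper_width'])
for n in('top','side'):
    r=read_camera(n);cv2.imwrite(f'pics/{n}0.png',r['img'][:,:,::-1]);print(n,r['camera_matrix'].tolist(),r['pose'].round(4).tolist())
a=cv2.imread('pics/top0.png');b=cv2.imread('pics/side0.png')
E
```

```text
0.0 [ 0.22922353 -0.63424732  0.23032863] [-8.85321584e-04  9.84999515e-01  1.72554688e-01 -2.25210526e-04] 0.9975332705818716
top [[407.4935097954251, 0.0, 256.30825428601304], [0.0, 407.4935097954251, 190.14236176472096], [0.0, 0.0, 1.0]] [[0.0049, -0.9827, 0.1849, 0.3266], [-0.9996, 0.0006, 0.0299, -0.0172], [-0.0295, -0.1849, -0.9823, 1.1907], [0.0, 0.0, 0.0, 1.0]]
side [[358.5590524652249, 0.0, 261.2773941106409], [0.0, 358.5590524652249, 187.36996647837898], [0.0, 0.0, 1.0]] [[-0.8764, -0.2973, 0.379, 0.0366], [-0.4811, 0.5764, -0.6605, 0.8423], [-0.0221, -0.7612, -0.6481, 0.8832], [0.0, 0.0, 0.0, 1.0]]
```

View pics/top0.png

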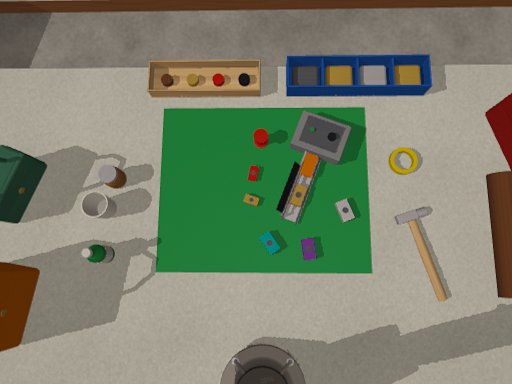

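View pics/side0.png

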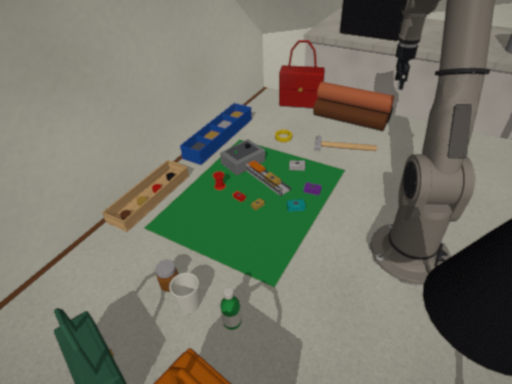

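The top view shows the embosser at about (320,137). The lane runs from there to about (290,218), with the brass die at about (298,195) and the black tab to its left. The smaller brass block at (251,200) is a look-alike. I'll enlarge the press area.

```bash
python3 - <<'E'
import cv2
a=cv2.imread('pics/top0.png')[100:235,240:375];b=cv2.imread('pics/side0.png')[130:205,205:315]
cv2.imwrite('pics/c1.png',cv2.resize(a[:,:133],None,fx=4.4,fy=4.4,interpolation=cv2.INTER_CUBIC))
cv2.imwrite('pics/c2.png',cv2.resize(b,None,fx=7,fy=7,interpolation=cv2.INTER_CUBIC))
E
```

```text
(no output)
```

View pics/c1.png

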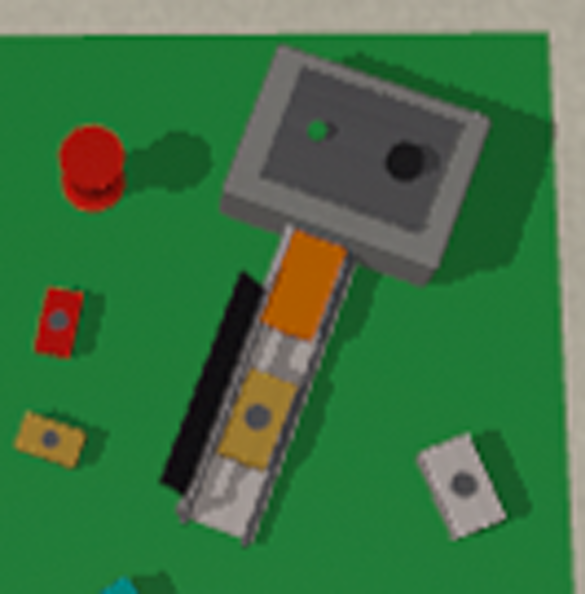

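View pics/c2.png

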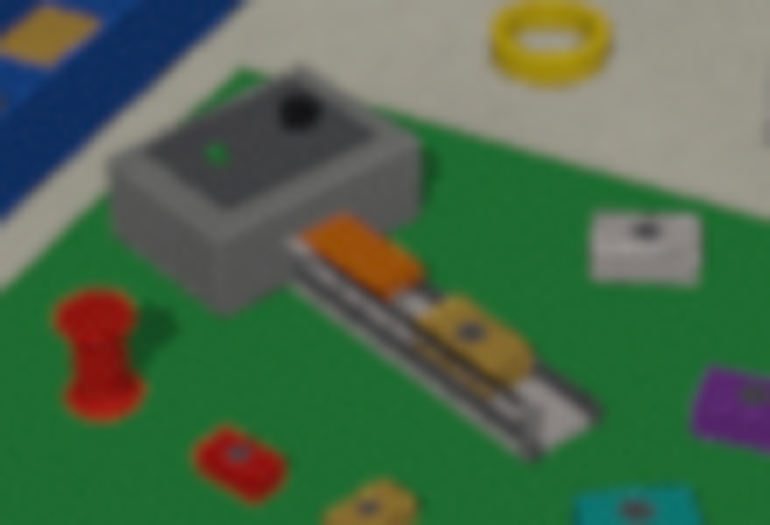

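The enlarged top crop shows the housing top corners at (226,188), (437,262), (489,120) and (283,46). The flap's front edge runs from (263,324) to (308,340), and the tab's outer edge from (163,483) to (243,272). The brass die's top spans (219,453) to (300,385). The side crop agrees with this layout. Next I'll fit the pose.

```bash
cat > h.py <<'E'
import numpy as np
from station import *
from scipy.spatial.transform import Rotation as R
P=None
def proj(r,X):
    c=(np.asarray(X)-r['pose'][:3,3])@r['pose'][:3,:3];u=c@r['camera_matrix'].T;return u[:,:2]/u[:,2:]
def w(p,X):
    X=np.atleast_2d(np.asarray(X,float))/1000;c,s=np.cos(p[2]),np.sin(p[2])
    return np.c_[p[0]+c*X[:,0]-s*X[:,1],p[1]+s*X[:,0]+c*X[:,1],X[:,2]]
E
python3 - <<'E'
from h import *
from scipy.optimize import least_squares
r=read_camera('top');s=read_camera('side')
pts=[((68,75,58),(226,188)),((68,-75,58),(437,262)),((178,-75,58),(489,120)),((178,75,58),(283,46)),((0,-16,33.5),(308,340)),
((-128,43.5,60),(163,483)),((22,43.5,60),(243,272)),((-140,-21.5,15),(247,543)),((-140,21.5,15),(184,517))]
X=[a for a,b in pts];U=np.array([((b[0]+.5)/4.4+239.5,(b[1]+.5)/4.4+99.5) for a,b in pts])
f=lambda p:(proj(r,w(p,X))-U).ravel()
q=least_squares(f,[.6,-.1,-.3],loss='soft_l1');print(q.x,np.degrees(q.x[2]));print(f(q.x).reshape(-1,2).round(2).tolist())
D=np.array([(252,370),(300,385),(265,470),(219,453)]);D=(D+.5)/4.4+[239.5,99.5]
g=lambda d:(proj(r,w(q.x,[(d[0]+a,d[1]+b,29) for a,b in((30,17),(30,-17),(-30,-17),(-30,17))]))-D).ravel()
d=least_squares(g,[-50,0]);print(d.x,d.fun.round(2))
# side check
Y=[((68,75,58),(228,235)),((68,-75,58),(422,150)),((178,75,58),(110,165)),((0,-16,33.5),(425,265)),((-140,-24,15),(600,410)),((-140,24,15),(535,455))]
print((proj(s,w(q.x,[a for a,b in Y]))-np.array([((b[0]+.5)/7+204.5,(b[1]+.5)/7+129.5) for a,b in Y])).round(2).tolist())
np.save('p.npy',q.x)
o=get_obs();M=R.from_quat(o['tool_rot'][[1,2,3,0]]);print(M.as_matrix().round(4),o['t'])
E
```

```text
[ 0.58887825 -0.12493403 -0.36676623] -21.01415682517771
[[-0.95, 0.27], [0.51, 1.39], [1.23, -0.76], [-0.77, -1.2], [1.27, 0.07], [-0.52, -0.14], [-0.05, -0.79], [-0.29, 0.27], [0.06, 0.83]]
[-61.56018068  -0.81804752] [-0.34 -0.36 -0.2   0.34  0.6   0.18 -0.07 -0.16]
[[-2.12, -0.08], [-0.4, -2.64], [-1.62, -2.14], [-0.86, -0.89], [0.23, -1.66], [0.05, -2.46]]
[[ 9.405e-01  3.399e-01 -5.000e-04]
 [ 3.399e-01 -9.405e-01  1.000e-03]
 [-1.000e-04 -1.100e-03 -1.000e+00]] 0.2
```

arm_command(
  commands=[0.446,-0.446,0.1,0,0,41,0.42,0.446,-0.446,0.1,0,0,41,0.42,0.446,-0.446,0.1,0,0,41,0.42,0.446,-0.446,0.1,0,0,41,0.42,0.446,-0.446,0.1,0,0,41,0.42,0.446,-0.446,0.1,0,0,41,0.42,0.446,-0.446,0.1,0,0,41,0.42,0.446,-0.446,0.1,0,0,41,0.42],
  force=60,
)

```text
t: 1.0
eef_pos: [0.3972, -0.2766, 0.1688]
tool_rot: [0.0, 0.983, -0.183, 0.0]
contact_force: [1.5, -0.5, 0.6]
gripper_width: 0.424
grasp_force: 0.0
```

```bash
cat >> h.py <<'E'
def go(X,p=None):
    "tool-frame shift and turn to bring TCP to press-frame point X (mm), tool x along lane, z down"
    p=np.load('p.npy') if p is None else p
    o=get_obs();M=R.from_quat(o['tool_rot'][[1,2,3,0]])
    T=R.from_matrix(np.array([[np.cos(p[2]),np.sin(p[2]),0],[np.sin(p[2]),-np.cos(p[2]),0],[0,0,-1]]))
    d=w(p,X)[0]-o['eef_pos']
    c,s=np.cos(p[2]),np.sin(p[2]);e=o['eef_pos'][:2]-p[:2]
    print('t',round(o['t'],2),'tcp press mm',(1000*np.r_[c*e[0]+s*e[1],-s*e[0]+c*e[1],o['eef_pos'][2]]).round(1),'F',o['contact_force'].round(1),'w',round(o['gripper_width'],3))
    print('to',X,'shift',M.inv().apply(d).round(4),'turn',np.degrees((M.inv()*T).as_rotvec()).round(1))
E
python3 -c "
from h import *
go((-108,25,130))"
```

```text
t 1.0 tcp press mm [-124.6 -210.3  168.8] F [ 1.5 -0.5  0.6] w 0.424
to (-108, 25, 130) shift [ 0.016  -0.2354  0.0388] turn [ 0.  -0.  -0.1]
```

arm_command(
  commands=[0.016,-0.22,0.039,0,0,0,0.42,0.016,-0.22,0.039,0,0,0,0.42,0.016,-0.22,0.039,0,0,0,0.42,0.016,-0.22,0.039,0,0,0,0.42,0.016,-0.22,0.039,0,0,0,0.42,0.016,-0.22,0.039,0,0,0,0.42,0.016,-0.22,0.039,0,0,0,0.42,0.016,-0.22,0.039,0,0,0,0.42],
)

```text
t: 1.8
eef_pos: [0.4904, -0.0806, 0.1299]
tool_rot: [0.0, 0.983, -0.184, -0.0]
contact_force: [0.4, 0.3, -0.6]
gripper_width: 0.422
grasp_force: 0.0
```

```bash
python3 - <<'E'
from h import *
import cv2
go((-108,14,80))
for n,(r0,r1,c0,c1) in dict(top=(130,260,230,360),side=(90,220,205,335)).items():
    r=read_camera(n);cv2.imwrite(f'pics/{n}1.png',r['img'][:,:,::-1])
    globals()[n]=cv2.resize(r['img'][r0:r1,c0:c1,::-1],None,fx=3,fy=3,interpolation=cv2.INTER_CUBIC)
cv2.imwrite('pics/m1.png',np.hstack([top,side]))
E
```

```text
t 1.8 tcp press mm [-107.9    6.1  129.9] F [ 0.4  0.3 -0.6] w 0.422
to (-108, 14, 80) shift [-0.0002 -0.008   0.0499] turn [ 0.   0.  -0.2]
```

View pics/m1.png

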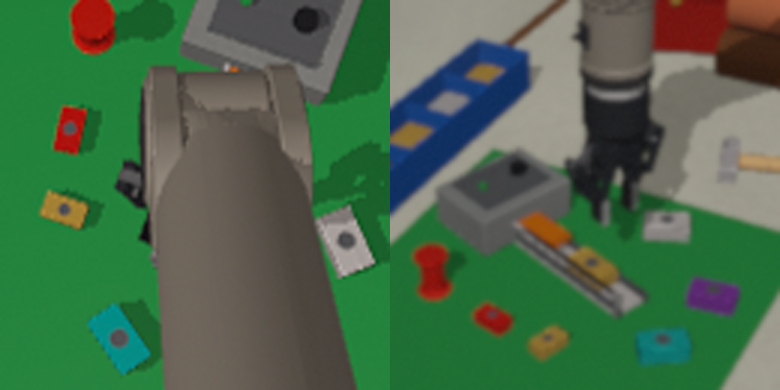

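The left panel (top view) is blocked by the arm. In the right panel (side view) the fingertips are at about (605,218) and (632,203), still above the lane. I'll use the known tip positions to check the side camera's bias.

```bash
python3 - <<'E'
from h import *
import cv2
from scipy.optimize import least_squares
p=np.load('p.npy');s=read_camera('side');t=read_camera('top')
go((-108,14,80))
for zb in(130,134,138):print(zb,proj(s,w(p,[(-108,6+25,zb),(-108,6-25,zb)])).round(1).tolist())
# joint fit, inset housing corners for bevel
Y=[((68,73,57),(228,235)),((68,-73,57),(422,150)),((176,73,57),(110,165)),((0,-16,33.5),(425,265)),((-140,-24,15),(600,410)),((-140,24,15),(535,455))]
pts=[((68,73,57),(226,188)),((68,-73,57),(437,262)),((176,-73,57),(489,120)),((176,73,57),(283,46)),((0,-16,33.5),(308,340)),
((-128,43.5,60),(163,483)),((22,43.5,60),(243,272)),((-140,-21.5,15),(247,543)),((-140,21.5,15),(184,517))]
A=lambda Q:[a for a,b in Q]
Us=np.array([((b[0]+.5)/7+204.5,(b[1]+.5)/7+129.5) for a,b in Y]);Ut=np.array([((b[0]+.5)/4.4+239.5,(b[1]+.5)/4.4+99.5) for a,b in pts])
ft=lambda p:(proj(t,w(p,A(pts)))-Ut).ravel(); fs=lambda p:(proj(s,w(p,A(Y)))-Us).ravel()
for n,f in(('top',ft),('side',fs),('both',lambda p:np.r_[ft(p),fs(p)])):
    q=least_squares(f,p);print(n,q.x.round(4),np.degrees(q.x[2]).round(2),q.fun.reshape(-1,2).round(1).tolist())
im=cv2.imread('pics/side1.png')[140:200,240:300]
cv2.imwrite('pics/m2.png',cv2.resize(im,None,fx=9,fy=9,interpolation=cv2.INTER_CUBIC))
E
```

```text
t 2.0 tcp press mm [-107.8    6.5  130.1] F [ 0.5  0.2 -0.2] w 0.42
to (-108, 14, 80) shift [-0.0003 -0.0075  0.0501] turn [ 0.  -0.  -0.2]
130 [[273.8, 163.8], [284.3, 158.2]]
134 [[273.8, 162.9], [284.3, 157.3]]
138 [[273.8, 162.0], [284.3, 156.4]]
top [ 0.5894 -0.125  -0.3659] -20.96 [[-0.3, 0.4], [-0.2, 1.0], [0.3, -0.5], [-0.4, -0.4], [1.3, -0.1], [-0.5, -0.3], [-0.0, -1.0], [-0.2, 0.1], [0.1, 0.7]]
side [ 0.582  -0.1178 -0.388 ] -22.23 [[-1.1, 1.1], [0.4, -0.9], [0.1, -1.1], [-0.1, 0.6], [0.6, 0.4], [0.2, -0.5]]
both [ 0.5881 -0.1243 -0.3702] -21.21 [[-0.4, 0.8], [-0.4, 1.6], [0.2, 0.1], [-0.4, 0.0], [1.0, 0.3], [-0.9, 0.0], [-0.2, -0.6], [-0.7, 0.5], [-0.3, 1.0], [-1.6, 0.0], [-0.6, -2.1], [-0.7, -1.9], [-0.8, -0.7], [0.3, -1.4], [0.0, -2.2]]
```

View pics/m2.png

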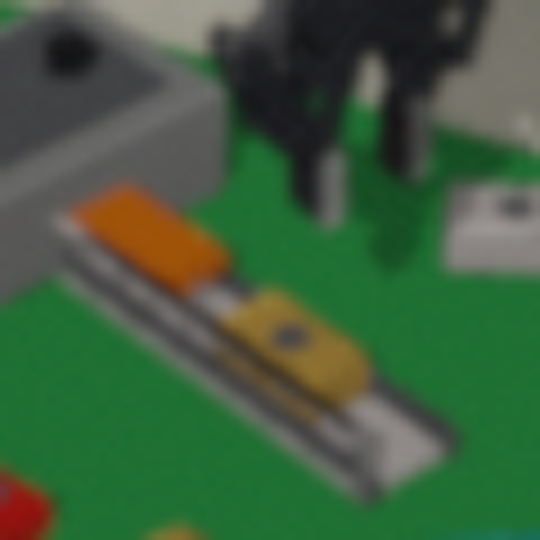

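The tip position agrees with the arm's own reading to about 1 px: tip near (325,222) in the crop, with the rail end and die rear where expected. I'll use the joint fit and descend above the tab.

```bash
python3 - <<'E'
from h import *
np.save('p.npy',[.5881,-.1243,-.3702])
go((-111,15,64));go((-111,24,30));go((-111,27,11))
E
```

```text
t 2.0 tcp press mm [-106.8    5.8  130.1] F [ 0.5  0.2 -0.2] w 0.42
to (-111, 15, 64) shift [-0.0042 -0.0092  0.0661] turn [ 0. -0. -0.]
t 2.0 tcp press mm [-106.8    5.8  130.1] F [ 0.5  0.2 -0.2] w 0.42
to (-111, 24, 30) shift [-0.0042 -0.0182  0.1001] turn [ 0. -0. -0.]
t 2.0 tcp press mm [-106.8    5.8  130.1] F [ 0.5  0.2 -0.2] w 0.42
to (-111, 27, 11) shift [-0.0042 -0.0212  0.1191] turn [ 0. -0. -0.]
```

arm_command(
  commands=[-0.004,-0.009,0.045,0,0,0,0.42,-0.004,-0.009,0.066,0,0,0,0.42,-0.004,-0.01,0.072,0,0,0,0.42,-0.004,-0.012,0.078,0,0,0,0.42,-0.004,-0.0135,0.084,0,0,0,0.42,-0.004,-0.0155,0.09,0,0,0,0.42,-0.004,-0.017,0.096,0,0,0,0.42,-0.004,-0.018,0.1,0,0,0,0.42],
)

```text
t: 2.8
eef_pos: [0.4946, -0.0609, 0.03]
tool_rot: [-0.0, 0.983, -0.183, 0.001]
contact_force: [0.4, -1.2, 2.6]
gripper_width: 0.422
grasp_force: 1.3
```

```bash
python3 - <<'E'
from h import *
import cv2
go((-111,27,11))
r=read_camera('side');im=r['img'][110:200,225:325,::-1]
cv2.imwrite('pics/m3.png',cv2.resize(im,None,fx=6,fy=6,interpolation=cv2.INTER_CUBIC))
E
```

```text
t 2.8 tcp press mm [-110.1   25.3   30. ] F [ 0.4 -1.2  2.6] w 0.422
to (-111, 27, 11) shift [-0.0009 -0.0017  0.019 ] turn [-0.  -0.1  0.1]
```

View pics/m3.png

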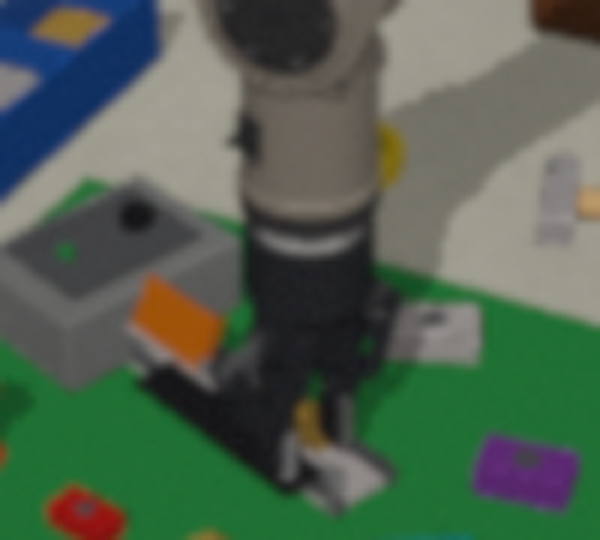

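The tab finger at (285,465) is pressing the tab down and the orange flap is tilting up (about 1 rad). The push finger at (343,420) is behind the die (310,425). I'll continue down.

arm_command(
  commands=[0,-0.0005,0.005,0,0,0,0.42,0,-0.001,0.01,0,0,0,0.42,0,-0.0015,0.015,0,0,0,0.42,0,-0.002,0.019,0,0,0,0.42,0,-0.002,0.019,0,0,0,0.42,0,-0.002,0.019,0,0,0,0.42],
)

```text
t: 3.45
eef_pos: [0.4943, -0.0583, 0.0107]
tool_rot: [-0.0, 0.983, -0.183, -0.0]
contact_force: [0.2, 2.6, -0.0]
gripper_width: 0.418
grasp_force: 1.1
```

```bash
python3 - <<'E'
from h import *
import cv2
go((-8,27,11))
r=read_camera('side');im=r['img'][110:200,225:325,::-1]
cv2.imwrite('pics/m4.png',cv2.resize(im,None,fx=6,fy=6,interpolation=cv2.INTER_CUBIC))
E
```

```text
t 3.45 tcp press mm [-111.4   27.6   10.7] F [ 0.2  2.6 -0. ] w 0.418
to (-8, 27, 11) shift [ 0.1033  0.0008 -0.0004] turn [-0.   0.   0.1]
```

View pics/m4.png

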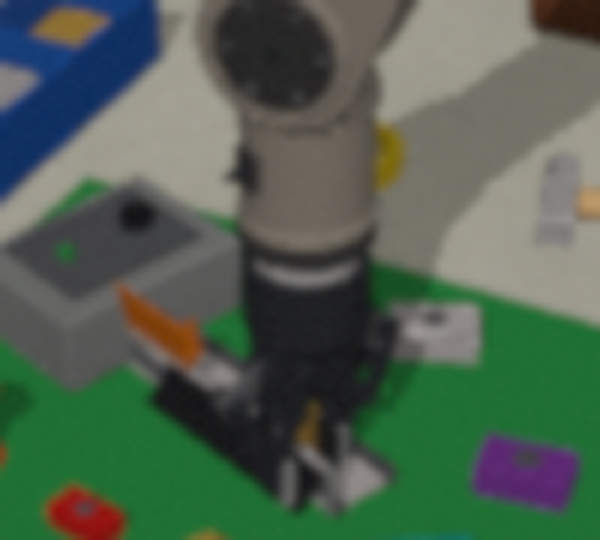

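The flap is now fully upright, with the orange cover edge-on at (160,325). The tab is held down at (285,475) and the push finger is behind the die. I'll start the push.

arm_command(
  commands=[0.006,0,0,0,0,0,0.42,0.012,0,0,0,0,0,0.42,0.018,0,0,0,0,0,0.42,0.024,0,0,0,0,0,0.42,0.03,0,0,0,0,0,0.42,0.036,0,0,0,0,0,0.42,0.042,0,0,0,0,0,0.42,0.048,0,0,0,0,0,0.42],
)

```text
t: 4.3
eef_pos: [0.5396, -0.0765, 0.0109]
tool_rot: [0.0, 0.983, -0.183, 0.0]
contact_force: [-1.8, 2.5, 3.4]
gripper_width: 0.424
grasp_force: 1.9
```

```bash
python3 - <<'E'
from h import *
import cv2
go((-8,27,11))
r=read_camera('side');im=r['img'][110:200,225:325,::-1]
cv2.imwrite('pics/m5.png',cv2.resize(im,None,fx=6,fy=6,interpolation=cv2.INTER_CUBIC))
E
```

```text
t 4.3 tcp press mm [-62.5  27.   10.9] F [-1.8  2.5  3.4] w 0.424
to (-8, 27, 11) shift [ 0.0545  0.0001 -0.0001] turn [ 0.  -0.   0.1]
```

View pics/m5.png

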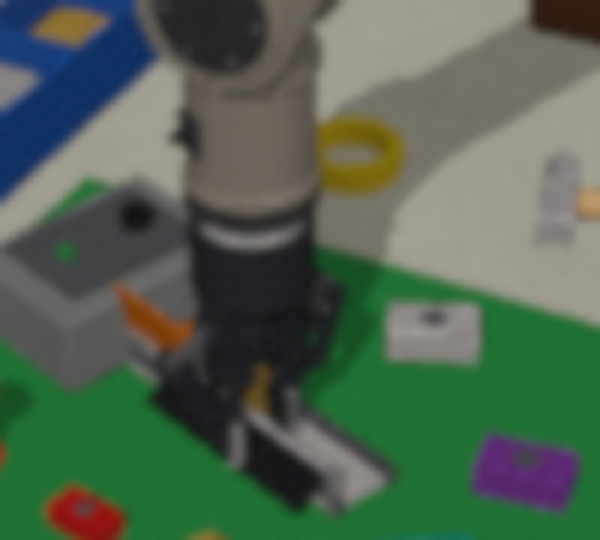

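The die (258,385) is moving ahead of the push finger (290,405), the lane behind it is clear, and the flap is still open. I'll continue.

arm_command(
  commands=[0.006,0,0,0,0,0,0.42,0.012,0,0,0,0,0,0.42,0.018,0,0,0,0,0,0.42,0.024,0,0,0,0,0,0.42,0.03,0,0,0,0,0,0.42,0.036,0,0,0,0,0,0.42,0.042,0,0,0,0,0,0.42,0.048,0,0,0,0,0,0.42],
)

```text
t: 5.15
eef_pos: [0.5844, -0.0937, 0.0109]
tool_rot: [0.0, 0.983, -0.183, -0.0]
contact_force: [-1.9, 2.0, 1.2]
gripper_width: 0.417
grasp_force: 1.6
```

arm_command(
  commands=[0.003,0,0,0,0,0,0.42,0.005,0,0,0,0,0,0.42,0.007,0,0,0,0,0,0.42,0.007,0,0,0,0,0,0.42],
)

```text
t: 5.55
eef_pos: [0.5907, -0.0961, 0.0109]
tool_rot: [-0.0, 0.983, -0.183, 0.0]
contact_force: [-1.3, 2.2, 1.5]
gripper_width: 0.42
grasp_force: 1.4
```

```bash
python3 -c "
from h import *
go((-3,27,11))"
```

```text
t 5.55 tcp press mm [-7.8 27.2 10.9] F [-1.3  2.2  1.5] w 0.42
to (-3, 27, 11) shift [ 0.0048  0.0002 -0.0001] turn [-0.  -0.   0.1]
```

arm_command(
  commands=[0.001,0,0,0,0,0,0.42,0.002,0,0,0,0,0,0.42,0.003,0,0,0,0,0,0.42,0.004,0,0,0,0,0,0.42],
)

```text
t: 5.95
eef_pos: [0.5941, -0.0975, 0.0109]
tool_rot: [0.0, 0.983, -0.183, -0.0]
contact_force: [-2.5, 2.9, 2.5]
gripper_width: 0.421
grasp_force: 2.0
```

arm_command(
  commands=[0.001,0,0,0,0,0,0.42,0.002,0,0,0,0,0,0.42],
)

```text
t: 6.15
eef_pos: [0.5949, -0.0979, 0.0108]
tool_rot: [0.0, 0.983, -0.183, -0.001]
contact_force: [-7.4, 4.6, 7.4]
gripper_width: 0.419
grasp_force: 4.7
```

arm_command(
  commands=[0.001,0,0,0,0,0,0.42,0.001,0,0,0,0,0,0.42],
)

```text
t: 6.35
eef_pos: [0.5949, -0.098, 0.0106]
tool_rot: [0.0, 0.983, -0.183, -0.002]
contact_force: [-7.8, 5.7, 6.7]
gripper_width: 0.421
grasp_force: 5.1
```

```bash
python3 -c "
from h import *
go((-30,27,11))"
```

```text
t 6.35 tcp press mm [-3.2 27.  10.6] F [-7.8  5.7  6.7] w 0.421
to (-30, 27, 11) shift [-0.0268 -0.     -0.0003] turn [0.  0.2 0.1]
```

The die is home: the force rose at x ≈ -3, as expected. I'll back off along the lane and then rise.

arm_command(
  commands=[-0.006,0,0,0,0,0,0.42,-0.014,0,0,0,0,0,0.42,-0.024,0,0,0,0,0,0.42,-0.034,0,0,0,0,0,0.42,-0.044,0,0,0,0,0,0.42,-0.044,0,0,0,0,0,0.42],
)

```text
t: 6.95
eef_pos: [0.5538, -0.082, 0.0107]
tool_rot: [0.0, 0.983, -0.183, -0.001]
contact_force: [-1.1, 1.5, 1.4]
gripper_width: 0.417
grasp_force: 1.1
```

arm_command(
  commands=[0,0,-0.008,0,0,0,0.42,0,0,-0.016,0,0,0,0.42,0,0,-0.024,0,0,0,0.42,0,0,-0.032,0,0,0,0.42,0,0,-0.04,0,0,0,0.42,0,0,-0.05,0,0,0,0.42,0,0,-0.07,0,0,0,0.42,0,0,-0.1,0,0,0,0.42],
)

```text
t: 7.75
eef_pos: [0.5547, -0.0826, 0.1108]
tool_rot: [0.0, 0.983, -0.183, -0.002]
contact_force: [0.9, -1.0, 0.2]
gripper_width: 0.42
grasp_force: 0.0
```

arm_command(
  commands=[-0.03,0.04,-0.05,0,0,0,0.42,-0.03,0.08,-0.1,0,0,0,0.42,-0.03,0.12,-0.1,0,0,0,0.42,-0.03,0.16,-0.1,0,0,0,0.42,-0.03,0.2,-0.1,0,0,0,0.42,-0.03,0.2,-0.1,0,0,0,0.42,-0.03,0.2,-0.1,0,0,0,0.42,-0.03,0.2,-0.1,0,0,0,0.42],
)

```text
t: 8.55
eef_pos: [0.4564, -0.2571, 0.211]
tool_rot: [-0.0, 0.983, -0.183, 0.0]
contact_force: [0.9, 0.1, 0.2]
gripper_width: 0.42
grasp_force: 0.0
```

```bash
python3 - <<'E'
from h import *
import cv2
go((-30,27,11))
r=[cv2.resize(read_camera(n)['img'][a:a+100,b:b+100,::-1],None,fx=4,fy=4,interpolation=cv2.INTER_CUBIC) for n,a,b in(('top',130,255),('side',110,215))]
cv2.imwrite('pics/m6.png',np.hstack(r))
E
```

```text
t 8.55 tcp press mm [ -74.8 -171.5  211. ] F [0.9 0.1 0.2] w 0.42
to (-30, 27, 11) shift [ 0.0454 -0.1982  0.2002] turn [-0.   0.   0.2]
```

View pics/m6.png

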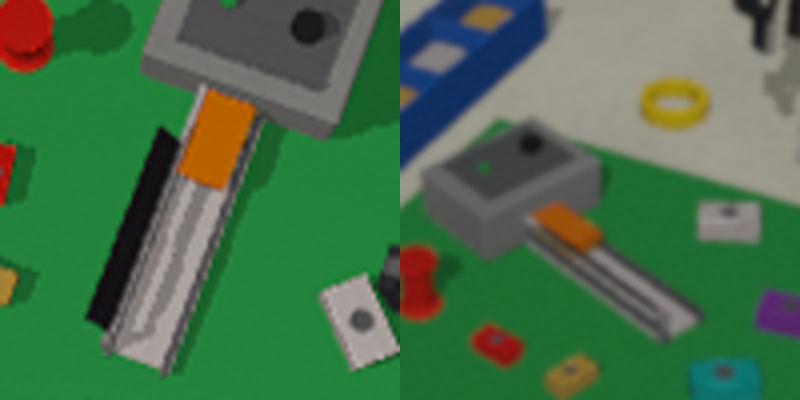

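The flap is shut level over the die: the cover spans (180,180) to (255,95) in the top view, the lane is empty, and the bystanders haven't moved. I'll hand it in.

```bash
python3 -c "
from station import *
print(hand_in())"
```

```text
the job is handed in; nothing more can be done
None
```

I pushed the die home against the stop, the flap sprang shut over it, the arm is clear with the bystanders unmoved, and the job was handed in at about 8.6 s; no verdict came back.

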